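# Put the mixing cups away in their rack

## Task

The washed mixing cups are standing about the bench: put them away in the wooden rack, every large cup nested onto the large stack and every small cup onto the small stack, each pushed down only lightly so that it sits snug and straight but never jams in the cup below. Then close each stack with its own dust lid, pressed down level until its flange lies flat on the rim all round. Leave the glue bottle, the mug and the roll of tape where they are.

Things in the scene. Friction and masses are not known exactly. Their poses are not given: they have to be found in the camera images.
- cup_rack: Wooden storage board 120 x 200 x 22 mm fixed to the bench, with two round wells 8 mm deep in its top, 100 mm apart, in which the first cup of each size stands. Origin: centre of its underside; its long side lies along its y axis; z up.
- cup_rack_hole0 (a point): Centre of the mouth of the large well (52 mm wide) at the height of the board's top, 22 mm above the bench; it lies 50 mm to +y of the board's centre. The well's floor is 8 mm lower.
- cup_rack_hole1 (a point): Centre of the mouth of the small well (40.5 mm wide) at the height of the board's top; it lies 50 mm to -y of the board's centre. The well's floor is 8 mm lower.
- large_cup_a: Large off-white plastic mixing cup, open on top: 78 mm high, foot 46.8 mm across, round wall widening to 61.7 mm across at 62 mm height, then an upright collar 16 mm high, 68.1 mm across, up to the rim. Origin: centre of its underside; z up. It stands loose in the rack's large well: the bottom of the large stack. 60 g.
- small_cup_a: Small off-white plastic mixing cup, open on top: 66 mm high, foot 36 mm across, round wall widening to 48 mm across at 50 mm height, then an upright collar 16 mm high, 54.4 mm across, up to the rim. Origin: centre of its underside; z up. It stands loose in the rack's small well: the bottom of the small stack. 60 g.
- large_cup_b: Large cup, just like large_cup_a, 60 g; stands upright on the bench at the start, or is absent. Origin: centre of its underside; z up. Fit of all cups, both sizes: small pips inside a cup catch the one above. Merely set in, a cup stays about 23 mm above the next (foot over foot, rim over rim), still loose.
- large_cup_c: Large cup, just like large_cup_a, 60 g; stands upright on the bench at the start, or is absent. Origin: centre of its underside; z up. Fit: it goes about 1 mm deeper per 4 N of slow push and stays there. A light push of 9 to 14 N leaves it snug, 19 to 21.5 mm above the next (17.2 to 21.8 is good); later pushes from above add a little; nearer than 16.8 mm (over 20 N) they are jammed.
- large_cup_d: Large cup, just like large_cup_a, 60 g; stands upright on the bench at the start, or is absent. Origin: centre of its underside; z up. Fit: with cups snug, about 4 mm stay free between the upper cup's collar and the rim below, so fingers that hold only the top 14 mm of the collar clear the cup below.
- small_cup_b: Small cup, just like small_cup_a, 60 g; stands upright on the bench at the start, or is absent. Origin: centre of its underside; z up. Nests only into small cups; its fit is the same as that of the large ones.
- small_cup_c: Small cup, just like small_cup_a, 60 g; stands upright on the bench at the start, or is absent. Origin: centre of its underside; z up.
- large_lid: Large lid: plug 14 mm deep for a large cup's mouth, flange 4 mm thick, 74.1 mm across, knob 22 mm across, 18 to 37 mm above the origin (centre of the plug's underside; z up). Lies plug down on the bench. Merely set on a cup it stands 2 to 3 mm proud; 9 to 14 N straight down on the knob brings the flange onto the rim, origin 64 mm above the cup's.
- small_lid: Small lid: plug 14 mm deep for a small cup's mouth, flange 4 mm thick, 60.4 mm across, knob 22 mm across, 18 to 37 mm above the origin (centre of the plug's underside; z up). Lies plug down on the bench. Merely set on a cup it stands 2 to 3 mm proud; 9 to 14 N straight down on the knob brings the flange onto the rim, origin 52 mm above the cup's.
- vise: Blue bench vise bolted to the bench in front of the work, 0.21 to 0.51 m ahead of the robot and from 0.04 to 0.19 m to its right; its jaws reach 185 mm above the bench: carry things over or behind it.
- glue_bottle: White glue bottle with blue cap, 200 mm tall, 67 mm wide, standing behind the work; to be left alone. Origin: centre of its underside.
- mug: White mug, 95 mm tall, standing behind the work; to be left alone. Origin: centre of its underside.
- masking_tape: Roll of masking tape lying flat, 77 mm across, 25 mm high, behind the work; to be left alone. Origin: centre of its underside.

How it is judged:
By the outcome, as a careful person would: the job done as asked, in the order asked, and still so for the second after the job is handed in, with the robot touching nothing.
Of large_cup_b, large_cup_c, large_cup_d, small_cup_b, small_cup_c only 4 to 5 are there at a start; the rules pass over those that are not, and their reading is None.
At some moment in a run one of large_lid, small_lid may be knocked a few centimetres aside while the robot is not near it.
It also fails if it takes over 210 s, if anything falls off the work surface, if the arm or the gripper's body presses on something with over 40 N, if the wrist force passes 120 N, or if a joint passes its speed limit or range.

## Robot

A 6-joint arm with a two-finger parallel gripper is mounted at the origin on a cart in front of the work surface, level with it; the furniture and walls round the work are solid. World frame = base frame: x ahead of the robot, y to its left, z up, the work surface at z = 0. Lengths are in m, angles in degrees, forces in N, time in s.
With the tool pointing down it reaches from about 0.3 to 0.75 m from the base axis. Payload 8.5 kg.
Tool frame: the origin (TCP) lies midway between the tips of the shut fingers; the grasp point (between the pads) lies 19 mm behind it; z points along the fingers, y is the line along which they close (so a half turn about z gives the same grasp; the last joint's range is limited). The gripper opens to 85 mm and grips with 20 to 120 N. Pads are 22 mm wide; open, the fingers measure 114 mm over their backs; the gripper's body (76 mm by 85 mm) begins 54 mm behind the grasp point. The pads swing forward as they close: fully open they stand 13 mm farther back than shut.
Start: joints at [52.695, 21.807, 74.336, -0, 83.858, -12.336], TCP at [0.232, 0.499, 0.231] pointing down, gripper open.
Joint ranges: [-178.18, 178.18], [-50.72, 133.34], [12.68, 142.11], [-81.47, 261.47], [9.98, 163.14], [-165.26, 165.26]. Speed limits (degrees/s): [136.94, 136.94, 180, 180, 180, 180].

## Interface

Orientations are given as a 3x3 rotation matrix whose columns are the frame's x, y, z axes.
In Python, from rig import env, viewer, recognise, pinpoint gives the robot as it stands.
- The arm moves only by the tool move_arm, never from a script. Its argument "plan" is text: rows parted by semicolons, each of 7 numbers parted by spaces: the shift along the tool's x, y, z in m, then the turn, a rotation vector about the tool's x, y, z in rad, then the finger opening in m, from 0 to 0.0854. A call has 1 to 12 rows; each row shifts and turns the commanded pose from where the row before left it, along the tool's axes as they then stand; what a row does not reach is not made up. A row lasts 1/8 s, in which the tool goes at most 62.5 mm and 10.7 degrees, less where a joint would pass 70% of its speed; a pose out of reach is approached as far as the arm can. A call is refused whole if a number of a shift passes 0.0625 or a number of a turn 0.188, either way. A call with a gripper value outside its range is refused whole. The fingers move at their own pace and stop on an object; "grip_force" is the grip in N (left out, the last holds). Time passes only in rows, so rows that do not move let the fingers close. It gives the time, the measured TCP pose, the force, the opening and the grip force at its end, in the units of the state.
- env.observe(): the state, without advancing time (a new reading comes with each control period).
- viewer.get_image(name): name is "scene" or "top" or "wrist"; returns (picture, depth): 384x512x3 uint8, red, green, blue; 384x512 float32, m along the optical axis (not along the pixel's ray), 0 where there is no reading.
- viewer.calibration(name): a dict with "fx", "fy", "cx", "cy" (pixels), "R" (3x3) and "t" (3): a world point X has camera coordinates R X + t. Camera axes: x right, y down, z forward; pixel columns grow to the right and rows downward; lengths in m; the calibration is good to about 2 mm. A picture is of the moment at which its call begins: read the wrist's pose just before it. calibration takes no time and is no camera call; for the wrist camera it gives the pose at the moment of the call.
- env.close_job(): hands the job in; it is judged then, once.
Trained networks look in the newest picture that a camera, given by its name, has taken for a name from the list of things; names that differ only in an ending like _2 or _b are one class to them, and where a whole thing is asked for, a point or a joint stands for the part that bears it (a point fixed in the world has none). Each returns a list of dicts, best first, with "conf" (0 to 1); they miss things now and then, are a little off and sometimes report something else, mostly with a low value. They report only what shows in the picture. A call takes as long as a camera call.
- recognise(camera, name): "extent" ([centre column, centre row, width, height] in pixels, round what is visible of it).
- pinpoint(camera, name): "pixel" ([column, row] in pixels: a listed point, or the origin of a listed thing).
The state is a dict: "time_s": time; "q": joint angles; "qvel": joint speeds; "joint_efforts": joint torques, N m; "position": TCP position; "tool_rot": TCP orientation; "ft_force": force on the tool from outside, world axes, zero at the start; "wrist_torque": the same for the moment, N m; "grip_width": finger opening in m; "gripper_force": force on a finger pad.
Only numpy, scipy, OpenCV 4.12 (cv2) and the standard library are available. Lean on these libraries where they do the work, as an engineer would, in place of code of your own. Each camera call takes 0.05 s, during which the arm holds its last target. There are 200 camera calls.

## Working session

There is one attempt and no reset: what is moved stays moved. The work goes in short steps, Python scripts to look and compute and a tool call to move; the robot and the scene stay as the last step left them, time stands still between calls to the robot, and variables do not carry over. Pictures are saved under pics/ and viewed, at most 14 in all, crops included, and the job is handed in when it is done.

Besides the shell and the picture viewer there is one more tool, called as a command line: name --argument value ..., lists and objects as JSON in quotes. move_arm: Moves the arm, as the interface text tells. Its arguments: {"type":"object","properties":{"plan":{"type":"string"},"grip_force":{"type":"number"}},"required":["plan"]}

```bash
ls; mkdir -p pics
cat > h.py <<'E'
import numpy as np, cv2
from rig import env, viewer, recognise, pinpoint
def snap(c,name=None):
    im,d=viewer.get_image(c)
    if name: cv2.imwrite('pics/'+name+'.png',cv2.cvtColor(im,cv2.COLOR_RGB2BGR))
    return im,d
def ray(cal,px,z):
    R=np.array(cal['R']);t=np.array(cal['t']);c=-R.T@t
    v=R.T@np.array([(px[0]-cal['cx'])/cal['fx'],(px[1]-cal['cy'])/cal['fy'],1])
    return c+v*(z-c[2])/v[2]
def cloud(cal,d):
    v,u=np.mgrid[:384,:512]
    p=np.stack([(u-cal['cx'])/cal['fx']*d,(v-cal['cy'])/cal['fy']*d,d],-1)
    return (p-np.array(cal['t']))@np.array(cal['R'])
E
python3 - <<'E'
from h import *
np.set_printoptions(precision=4,suppress=True)
s=env.observe();print(s['time_s'],s['position'],s['tool_rot'],s['ft_force'],s['grip_width'])
for c in('top','scene'):
    im,d=snap(c,c+'0');cal=viewer.calibration(c)
    print(c,-np.array(cal['R']).T@cal['t'],cal['fx'],cal['R'])
    for n in('cup_rack_hole0','cup_rack_hole1','large_cup_b','small_cup_b','large_lid','small_lid','glue_bottle','mug','masking_tape'):
        print(n,[([round(x) for x in r['extent']],round(r['conf'],2)) for r in recognise(c,n)[:6]] if 'hole' not in n else '',[([round(x) for x in r['pixel']],round(r['conf'],2),ray(cal,r['pixel'],.022 if 'hole' in n else 0)[:2]) for r in pinpoint(c,n)[:6]])
E
```

```text
pics
0.0 [0.232  0.4984 0.2307] [[-0.9065  0.4221 -0.0009]
 [ 0.4221  0.9065 -0.0011]
 [ 0.0003 -0.0014 -1.    ]] [0.2009 0.2228 1.5371] 0.08565742459893604
top [ 0.4462 -0.0279  1.213 ] 367.55394378921915 [[-0.0064 -1.     -0.0008]
 [-0.9948  0.0064 -0.1016]
 [ 0.1016  0.0002 -0.9948]]
cup_rack_hole0  [([150, 208], 0.93, array([0.516 , 0.3172])), ([127, 203], 0.87, array([0.532 , 0.3903]))]
cup_rack_hole1  [([150, 208], 0.93, array([0.516 , 0.3172])), ([127, 203], 0.87, array([0.532 , 0.3903]))]
large_cup_b [([212, 168, 20, 24], 0.8), ([319, 165, 27, 22], 0.77), ([118, 202, 29, 21], 0.62), ([346, 202, 27, 27], 0.56)] [([126, 206], 0.87, array([0.5234, 0.4034])), ([342, 202], 0.86, array([ 0.5324, -0.3107])), ([215, 169], 0.76, array([0.6435, 0.1102])), ([315, 166], 0.68, array([ 0.6521, -0.2261]))]
small_cup_b [([212, 223, 18, 20], 0.76), ([281, 162, 22, 14], 0.67), ([152, 208, 22, 18], 0.54)] [([153, 207], 0.8, array([0.5198, 0.3118])), ([278, 165], 0.8, array([ 0.6569, -0.1032])), ([215, 221], 0.5, array([0.4708, 0.1074]))]
large_lid [([321, 165, 25, 22], 0.63), ([370, 209, 21, 20
[... 1426 characters left out ...]
[0.4752, 0.099 ]))]
large_lid [([284, 296, 31, 30], 0.8)] [([284, 301], 0.83, array([ 0.5029, -0.4038]))]
small_lid [([269, 176, 9, 13], 0.71)] [([273, 180], 0.74, array([ 0.657 , -0.0019]))]
glue_bottle [([324, 167, 26, 57], 0.93), ([306, 218, 28, 33], 0.62)] [([319, 192], 0.97, array([ 0.7652, -0.1065])), ([201, 128], 0.62, array([0.5274, 0.3606])), ([301, 228], 0.24, array([ 0.647 , -0.2162]))]
mug [([266, 108, 29, 30], 0.59)] [([266, 122], 0.62, array([0.7636, 0.2974])), ([272, 180], 0.39, array([ 0.6514, -0.001 ]))]
masking_tape [([339, 275, 28, 26], 0.87), ([203, 130, 49, 41], 0.61), ([321, 169, 24, 58], 0.57), ([278, 254, 22, 30], 0.47)] [([339, 278], 0.72, array([ 0.6613, -0.4006]))]
```

Run:
```python
from h import *
np.set_printoptions(precision=4,suppress=True)
im=cv2.imread('pics/top0.png');cv2.imwrite('pics/top0c.png',cv2.resize(im[90:270,90:400],None,fx=2.55,fy=2.55,interpolation=cv2.INTER_CUBIC))
cal=viewer.calibration('top');im,d=snap('top')
P=cloud(cal,d)
# rims by depth: circle fit
for n,x,y,zl,zh in [('lA',.53,.40,.085,.098),('sA',.52,.305,.072,.086),('lb',.65,.105,.07,.084),('lc',.655,-.22,.07,.084),('ld',.535,-.305,.07,.084),('sb',.665,-.105,.058,.071),('sc',.475,.105,.058,.071),('Llid',.503,-.397,.006,.05),('slid',.65,.005,.006,.05)]:
    m=(np.hypot(P[...,0]-x,P[...,1]-y)<.055)&(P[...,2]>zl-.004)&(P[...,2]<zh+.004)&(d>0)
    q=P[m]
    c,(w,h),a=cv2.minAreaRect(q[:,:2].astype(np.float32)) if len(q) else ((0,0),(0,0),0)
    print(n,len(q),np.array(c),w,h,np.percentile(q[:,2],[5,50,95]) if len(q) else '')
```

```text
lA 121 [0.5336 0.3981] 0.06793449074029922 0.06876996159553528 [0.0832 0.0903 0.095 ]
sA 96 [0.5137 0.3005] 0.05425751581788063 0.054445620626211166 [0.0684 0.0786 0.0826]
lb 105 [0.6389 0.1114] 0.06992025673389435 0.06630735844373703 [0.0669 0.0764 0.081 ]
lc 100 [ 0.6505 -0.2215] 0.068889319896698 0.06826786696910858 [0.0669 0.0762 0.0804]
ld 108 [ 0.5299 -0.2983] 0.06799913942813873 0.06718673557043076 [0.0672 0.076  0.0807]
sb 81 [ 0.6615 -0.109 ] 0.05172136053442955 0.0542495958507061 [0.055  0.0644 0.0682]
sc 73 [0.4659 0.1084] 0.053311675786972046 0.05278975889086723 [0.0546 0.0646 0.0696]
Llid 494 [ 0.5008 -0.3983] 0.10132627189159393 0.10479841381311417 [0.0024 0.0174 0.0359]
slid 421 [0.6498 0.0061] 0.10437719523906708 0.10628769546747208 [0.0022 0.0165 0.0356]
```

View pics/top0c.png

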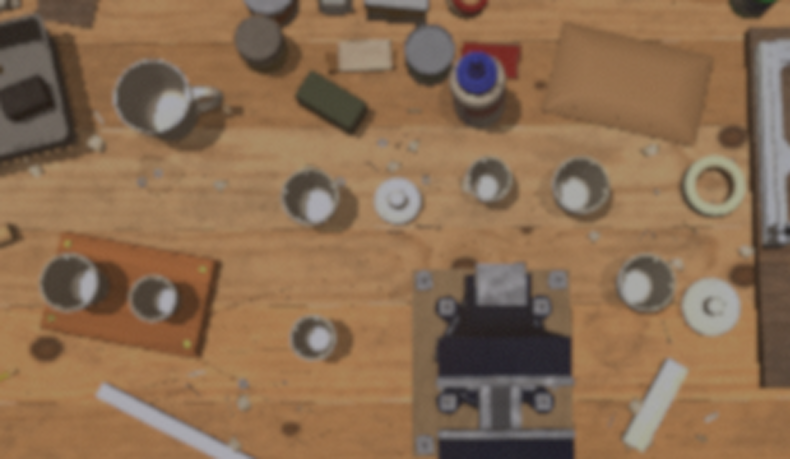

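View pics/scene0.png

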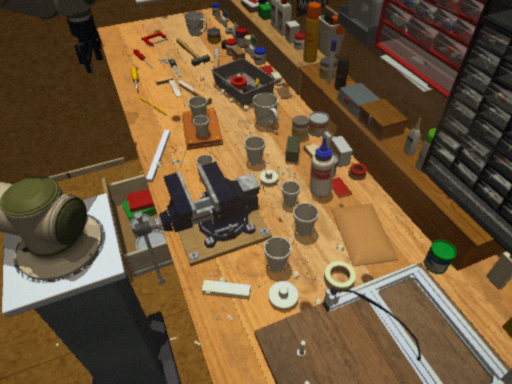

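The top view crop shows the rack at left with the large cup at (70,285) and the small one at (155,300). The free large cups are at (310,197), (580,187) and (645,284), and the small ones at (488,182) and (315,338). The lids are at (397,200) small and (712,306) large. All five cups are present. The scene view agrees, and the stacks measure 100 mm apart, as they should.

First I turn the tool so that tool x is world y and tool y is world x.

move_arm --plan "0 0 0 0 0 0.1621 0.0854;0 0 0 0 0 0.1621 0.0854;0 0 0 0 0 0.1621 0.0854;0 0 0 0 0 0.1621 0.0854;0 0 0 0 0 0.1621 0.0854;0 0 0 0 0 0.1621 0.0854;0 0 0 0 0 0.1621 0.0854;-0.0387 0.0407 0 0 0 0 0.0854;-0.0387 0.0407 0 0 0 0 0.0854;-0.0387 0.0407 0 0 0 0 0.0854;-0.0387 0.0407 0 0 0 0 0.0854;-0.0387 0.0407 0 0 0 0 0.0854" --grip_force 30

```text
time_s: 3.25
position: [0.4369, 0.3037, 0.2315]
tool_rot: [[-0.0, 1.0, 0.0], [1.0, 0.0, 0.0], [0.0, 0.0, -1.0]]
ft_force: [0.2, 0.4, -0.3]
grip_width: 0.0853
gripper_force: 0.0
```

move_arm --plan "-0.0387 0.0407 0 0 0 0 0.0854;-0.0387 0.0407 0 0 0 0 0.0854;-0.0387 0.0407 0 0 0 0 0.0854;-0.0387 0.0407 0 0 0 0 0.0854;-0.0387 0.0407 0 0 0 0 0.0854;0 0 0 0 0 0 0.0854"

```text
time_s: 4.0
position: [0.6412, 0.1086, 0.23]
tool_rot: [[0.004, 1.0, -0.001], [1.0, -0.004, -0.0], [-0.0, -0.001, -1.0]]
ft_force: [-1.1, 0.4, -0.4]
grip_width: 0.0851
gripper_force: 0.0
```

```bash
cat >> h.py <<'E'
np.set_printoptions(precision=4,suppress=True)
def rim(c,x,y,z,r,name=None):
    "rim circle by depth near (x,y) at height z: centre"
    cal=viewer.calibration(c);im,d=snap(c,name);P=cloud(cal,d)
    m=(np.hypot(P[...,0]-x,P[...,1]-y)<r+.02)&(abs(P[...,2]-z)<.008)&(d>0)
    q=P[m]
    if len(q)<5: return len(q),None
    c_,R_=cv2.minEnclosingCircle(q[:,:2].astype(np.float32))
    b=cv2.minAreaRect(q[:,:2].astype(np.float32))
    return len(q),np.array(c_),R_,np.array(b[0]),np.array(b[1]),np.median(q[:,2])
E
python3 - <<'E'
from h import *
for i in range(3):
    s=env.observe();print(s['position'],s['ft_force'],s['q'])
    print(rim('wrist',.639,.111,.078,.034,'w1'))
E
```

```text
[0.6412 0.1086 0.23  ] [-1.0811  0.4172 -0.3793] [-0.788  32.3278 56.6102 -0.0262 91.1127 -0.5642]
(867, array([0.638 , 0.1127]), 0.03527611866593361, array([0.6381, 0.1127]), array([0.0694, 0.0694]), np.float64(0.07682120925978962))
[0.6399 0.1104 0.2304] [-0.6281  1.5313 -0.1582] [-0.6363 32.2138 56.7411  0.0069 91.1098 -0.5269]
(854, array([0.6381, 0.1127]), 0.03528299555182457, array([0.6381, 0.1128]), array([0.0694, 0.0686]), np.float64(0.07677669896013053))
[0.6392 0.1116 0.2309] [-0.8188 -0.1154  0.4493] [-0.5358 32.1346 56.8087  0.0172 91.1068 -0.5157]
(852, array([0.6379, 0.1127]), 0.03532921150326729, array([0.6381, 0.1129]), array([0.07 , 0.069]), np.float64(0.07682354751213015))
```

View pics/w1.png

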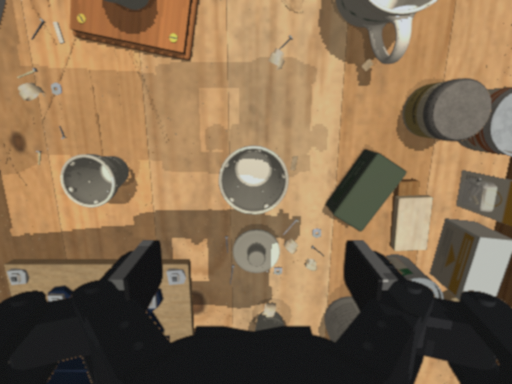

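The wrist view shows the large cup's rim at (253,180), sitting between the fingers. The wrist and top cameras agree to 1.5 mm, so I descend and grip.

move_arm --plan "0 0 0.055 0 0 0 0.0854;0 0 0.055 0 0 0 0.0854;0 0 0.045 0 0 0 0.0854;0 0 0.0167 0 0 0 0.0854;0 0 0 0 0 0 0.0854;0 0 0 0 0 0 0.05;0 0 0 0 0 0 0.05;0 0 0 0 0 0 0.05;0 0 0 0 0 0 0.05;0 0 0 0 0 0 0.05" --grip_force 30

```text
time_s: 5.4
position: [0.64, 0.1119, 0.0622]
tool_rot: [[-0.0, 1.0, 0.004], [1.0, 0.0, 0.0], [0.0, 0.004, -1.0]]
ft_force: [-2.2, 0.6, 6.3]
grip_width: 0.0667
gripper_force: 33.3
```

Run:
```python
from h import *
s=env.observe();print(s['time_s'],s['position'],s['ft_force'],s['grip_width'],s['gripper_force'])
im,d=snap('wrist','w2')
```

```text
5.4 [0.64   0.1119 0.0622] [-2.2469  0.6301  6.3411] 0.06667641548103281 33.33045534789562
```

View pics/w2.png

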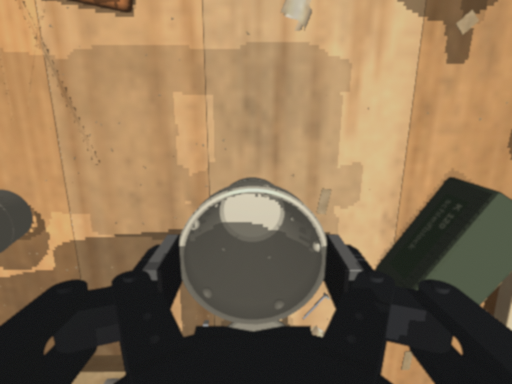

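The grip holds: the rim is centred between the pads at (253,255). I lift and carry, stopping short so the wrist camera can check the stack.

move_arm --plan "0 0 -0.05 0 0 0 0.05;0 0 -0.05 0 0 0 0.05;0 0 -0.05 0 0 0 0.05;0.045 -0.026 0 0 0 0 0.05;0.045 -0.026 0 0 0 0 0.05;0.045 -0.026 0 0 0 0 0.05;0.045 -0.027 0 0 0 0 0.05;0 0 0 0 0 0 0.05;0 0 0 0 0 0 0.05"

```text
time_s: 6.58
position: [0.5346, 0.2914, 0.2106]
tool_rot: [[-0.0, 1.0, 0.002], [1.0, 0.0, 0.0], [0.0, 0.002, -1.0]]
ft_force: [0.5, 0.3, -0.0]
grip_width: 0.0664
gripper_force: 34.5
```

Run:
```python
from h import *
s=env.observe();print(s['time_s'],s['position'],s['ft_force'],s['grip_width'],s['gripper_force'])
print(rim('wrist',.5336,.398,.092,.034,'w3'))
print(rim('wrist',.514,.3005,.080,.027))
s=env.observe();print(s['position'])
```

```text
6.575 [0.5346 0.2914 0.2106] [ 0.5258  0.3317 -0.0059] 0.06639151943870783 34.51380752027035
(1510, array([0.5323, 0.4   ]), 0.0353594608604908, array([0.5324, 0.3998]), array([0.0699, 0.0697]), np.float64(0.09093540181909907))
(487, array([0.5134, 0.3018]), 0.028352800756692886, array([0.5108, 0.3098]), array([0.056 , 0.0396]), np.float64(0.07891971206230709))
[0.535  0.2907 0.2101]
```

View pics/w3.png

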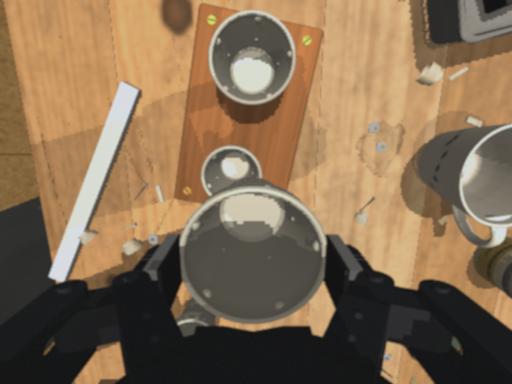

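move_arm --plan "0.0535 -0.0005 0 0 0 0 0.05;0.0535 -0.0005 0 0 0 0 0.05;0 0 0 0 0 0 0.05;0 0 0.04 0 0 0 0.05;0 0 0.04 0 0 0 0.05;0 0 0.02 0 0 0 0.05;0 0 0.006 0 0 0 0.05;0 0 0.002 0 0 0 0.05;0 0 0.002 0 0 0 0.05;0 0 0 0 0 0 0.05" --grip_force 40

```text
time_s: 7.92
position: [0.5334, 0.3986, 0.1002]
tool_rot: [[-0.0, 1.0, 0.001], [1.0, 0.0, 0.0], [0.0, 0.001, -1.0]]
ft_force: [0.3, 0.2, -1.2]
grip_width: 0.066
gripper_force: 47.5
```

move_arm --plan "0 0 0.001 0 0 0 0.05;0 0 0.001 0 0 0 0.05;0 0 0.001 0 0 0 0.05;0 0 0.001 0 0 0 0.05;0 0 0 0 0 0 0.05;0 0 0 0 0 0 0.05"

```text
time_s: 8.68
position: [0.5336, 0.3987, 0.0966]
tool_rot: [[-0.0, 1.0, 0.002], [1.0, 0.0, 0.001], [0.001, 0.002, -1.0]]
ft_force: [-0.1, -1.6, 5.8]
grip_width: 0.0663
gripper_force: 48.1
```

move_arm --plan "0 0 0.0007 0 0 0 0.05;0 0 0 0 0 0 0.05;0 0 0.0006 0 0 0 0.05;0 0 0 0 0 0 0.05;0 0 0 0 0 0 0.05"

```text
time_s: 9.3
position: [0.5337, 0.3988, 0.0959]
tool_rot: [[-0.0, 1.0, 0.002], [1.0, 0.0, 0.001], [0.001, 0.002, -1.0]]
ft_force: [-1.7, -2.8, 8.7]
grip_width: 0.0664
gripper_force: 48.5
```

move_arm --plan "0 0 0.0008 0 0 0 0.05;0 0 0 0 0 0 0.05;0 0 0 0 0 0 0.05"

```text
time_s: 9.68
position: [0.5337, 0.3989, 0.0954]
tool_rot: [[-0.0, 1.0, 0.003], [1.0, 0.0, 0.001], [0.001, 0.003, -1.0]]
ft_force: [-1.2, -2.0, 11.2]
grip_width: 0.0659
gripper_force: 48.7
```

move_arm --plan "0 0 0 0 0 0 0.0854;0 0 0 0 0 0 0.0854;0 0 0 0 0 0 0.0854;0 0 -0.02 0 0 0 0.0854;0 0 -0.045 0 0 0 0.0854;0 0 -0.045 0 0 0 0.0854;0 0 -0.05 0 0 0 0.0854;-0.057 0.011 0 0 0 0 0.0854;-0.057 0.011 0 0 0 0 0.0854;0 0 0 0 0 0 0.0854" --grip_force 30

```text
time_s: 10.92
position: [0.5561, 0.2814, 0.2536]
tool_rot: [[0.004, 1.0, -0.0], [1.0, -0.004, -0.001], [-0.001, -0.0, -1.0]]
ft_force: [-0.5, 0.7, -0.4]
grip_width: 0.0859
gripper_force: 0.0
```

Run:
```python
from h import *
s=env.observe();print(s['time_s'],s['position'],s['ft_force'],s['grip_width'])
print(rim('wrist',.533,.3985,.1125,.034,'w4'))
print(rim('wrist',.513,.302,.080,.027))
s=env.observe();print(s['position'])
```

```text
10.925 [0.5561 0.2814 0.2536] [-0.4909  0.6931 -0.428 ] 0.08592627435739614
(1240, array([0.5315, 0.4   ]), 0.035441234707832336, array([0.5319, 0.3999]), array([0.0696, 0.0695]), np.float64(0.110446141315812))
(616, array([0.5136, 0.3018]), 0.028372934088110924, array([0.5134, 0.3016]), array([0.0555, 0.055 ]), np.float64(0.07889729123205702))
[0.5553 0.2846 0.2535]
```

View pics/w4.png

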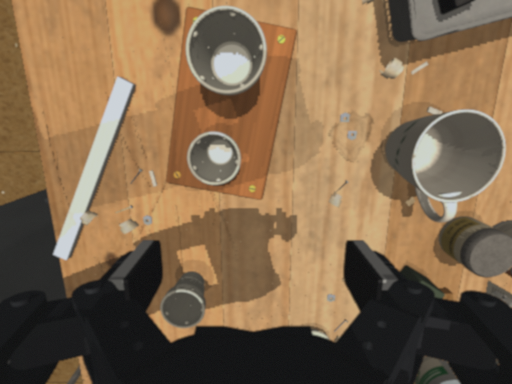

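The new cup's rim is at (228,50) in the wrist view. It is 19.5 to 20 mm above the one below and level, so it is snug. Next is the large cup at (0.6505, -0.2215).

move_arm --plan "-0.0562 0.0106 0 0 0 0 0.0854;-0.0562 0.0106 0 0 0 0 0.0854;-0.0562 0.0106 0 0 0 0 0.0854;-0.0562 0.0106 0 0 0 0 0.0854;-0.0562 0.0106 0 0 0 0 0.0854;-0.0562 0.0106 0 0 0 0 0.0854;-0.0562 0.0106 0 0 0 0 0.0854;-0.0562 0.0106 0 0 0 0 0.0854;-0.0562 0.0106 0 0 0 0 0.0854;0 0 0 0 0 0 0.0854;0 0 0.05 0 0 0 0.0854;0 0 0 0 0 0 0.0854"

```text
time_s: 12.52
position: [0.65, -0.2186, 0.1999]
tool_rot: [[-0.002, 1.0, -0.007], [1.0, 0.002, 0.004], [0.004, -0.007, -1.0]]
ft_force: [-0.4, 0.5, -0.4]
grip_width: 0.0852
gripper_force: 0.0
```

Run:
```python
from h import *
print(rim('wrist',.650,-.2215,.078,.034))
s=env.observe();print(s['time_s'],s['position'],s['ft_force'],s['grip_width'])
```

```text
(1058, array([ 0.6505, -0.221 ]), 0.03539036586880684, array([ 0.6503, -0.2211]), array([0.0699, 0.0698]), np.float64(0.07678078127425494))
12.575 [ 0.6509 -0.2193  0.203 ] [ 0.3814 -0.7609  0.5765] 0.08550161677550612
```

move_arm --plan "-0.0005 0 0.05 0 0 0 0.0854;0 0 0.05 0 0 0 0.0854;0 0 0.035 0 0 0 0.0854;0 0 0.01 0 0 0 0.0854;0 0 0 0 0 0 0.0854;0 0 0 0 0 0 0.05;0 0 0 0 0 0 0.05;0 0 0 0 0 0 0.05;0 0 0 0 0 0 0.05;0 0 0 0 0 0 0.05"

```text
time_s: 13.82
position: [0.652, -0.222, 0.0612]
tool_rot: [[-0.0, 1.0, 0.004], [1.0, 0.0, -0.002], [-0.002, 0.004, -1.0]]
ft_force: [-0.5, 0.8, 7.1]
grip_width: 0.0666
gripper_force: 33.3
```

move_arm --plan "0 0 -0.05 0 0 0 0.05;0 0 -0.05 0 0 0 0.05;0 0 -0.05 0 0 0 0.05;0 0 -0.05 0 0 0 0.05;0.0564 -0.0107 0 0 0 0 0.05;0.0564 -0.0107 0 0 0 0 0.05;0.0564 -0.0107 0 0 0 0 0.05;0.0564 -0.0107 0 0 0 0 0.05;0.0564 -0.0107 0 0 0 0 0.05;0.0564 -0.0107 0 0 0 0 0.05;0.0564 -0.0107 0 0 0 0 0.05;0.0564 -0.0107 0 0 0 0 0.05" --grip_force 40

```text
time_s: 15.32
position: [0.5644, 0.2313, 0.2598]
tool_rot: [[-0.0, 1.0, 0.002], [1.0, 0.0, 0.0], [0.0, 0.002, -1.0]]
ft_force: [0.7, 0.3, -0.2]
grip_width: 0.0668
gripper_force: 46.3
```

move_arm --plan "0.0564 -0.0107 0 0 0 0 0.05;0.0564 -0.0107 0 0 0 0 0.05;0.0564 -0.0107 0 0 0 0 0.05;0 0 0 0 0 0 0.05;0 0 0.05 0 0 0 0.05;0 0 0.05 0 0 0 0.05;0 0 0.03 0 0 0 0.05;0 0 0.006 0 0 0 0.05;0 0 0.002 0 0 0 0.05;0 0 0.001 0 0 0 0.05;0 0 0 0 0 0 0.05;0 0 0 0 0 0 0.05"

```text
time_s: 16.82
position: [0.5331, 0.3988, 0.1201]
tool_rot: [[-0.0, 1.0, 0.001], [1.0, 0.0, 0.0], [0.0, 0.001, -1.0]]
ft_force: [-0.3, -0.3, -0.1]
grip_width: 0.0659
gripper_force: 46.3
```

move_arm --plan "0 0 0.001 0 0 0 0.05;0 0 0.001 0 0 0 0.05;0 0 0.001 0 0 0 0.05;0 0 0.001 0 0 0 0.05;0 0 0 0 0 0 0.05;0 0 0 0 0 0 0.05"

```text
time_s: 17.58
position: [0.5331, 0.3988, 0.1157]
tool_rot: [[-0.0, 1.0, 0.001], [1.0, 0.0, 0.0], [0.0, 0.001, -1.0]]
ft_force: [0.4, -0.3, 3.3]
grip_width: 0.0662
gripper_force: 46.7
```

move_arm --plan "0 0 0.001 0 0 0 0.05;0 0 0 0 0 0 0.05;0 0 0.001 0 0 0 0.05;0 0 0 0 0 0 0.05;0 0 0 0 0 0 0.05"

```text
time_s: 18.2
position: [0.5331, 0.3988, 0.1141]
tool_rot: [[-0.0, 1.0, 0.001], [1.0, 0.0, 0.0], [0.0, 0.001, -1.0]]
ft_force: [0.3, -0.7, 5.9]
grip_width: 0.0661
gripper_force: 47.1
```

move_arm --plan "0 0 0.001 0 0 0 0.05;0 0 0 0 0 0 0.05;0 0 0.0007 0 0 0 0.05;0 0 0 0 0 0 0.05;0 0 0 0 0 0 0.05"

```text
time_s: 18.82
position: [0.5332, 0.3989, 0.1131]
tool_rot: [[-0.0, 1.0, 0.002], [1.0, 0.0, 0.001], [0.001, 0.002, -1.0]]
ft_force: [-1.0, -1.2, 11.2]
grip_width: 0.0662
gripper_force: 47.5
```

move_arm --plan "0 0 0 0 0 0 0.0854;0 0 0 0 0 0 0.0854;0 0 0 0 0 0 0.0854;0 0 -0.02 0 0 0 0.0854;0 0 -0.045 0 0 0 0.0854;0 0 -0.045 0 0 0 0.0854;0 0 -0.04 0 0 0 0.0854;-0.058 0 0 0 0 0 0.0854;-0.058 0 0 0 0 0 0.0854;0 0 0 0 0 0 0.0854" --grip_force 30

```text
time_s: 20.08
position: [0.5331, 0.2797, 0.2622]
tool_rot: [[0.004, 1.0, -0.0], [1.0, -0.004, -0.001], [-0.001, -0.0, -1.0]]
ft_force: [-0.0, 0.4, 0.4]
grip_width: 0.0852
gripper_force: 0.0
```

Run:
```python
from h import *
print(rim('wrist',.533,.3985,.132,.034))
s=env.observe();print(s['time_s'],s['position'],s['ft_force'],s['grip_width'])
```

```text
(1317, array([0.5315, 0.3996]), 0.035373106598854065, array([0.5315, 0.399 ]), array([0.0692, 0.0703]), np.float64(0.12955924272132405))
20.125 [0.5331 0.2815 0.2621] [ 0.0685 -0.6712  0.0576] 0.08560012852588296
```

move_arm --plan "-0.0581 -0.0003 0 0 0 0 0.0854;-0.0581 -0.0003 0 0 0 0 0.0854;-0.0581 -0.0003 0 0 0 0 0.0854;-0.0581 -0.0003 0 0 0 0 0.0854;-0.0581 -0.0003 0 0 0 0 0.0854;-0.0581 -0.0003 0 0 0 0 0.0854;-0.0581 -0.0003 0 0 0 0 0.0854;-0.0581 -0.0003 0 0 0 0 0.0854;-0.0581 -0.0003 0 0 0 0 0.0854;-0.0581 -0.0003 0 0 0 0 0.0854;0 0 0.05 0 0 0 0.0854;0 0 0 0 0 0 0.0854"

```text
time_s: 21.62
position: [0.5296, -0.2969, 0.2084]
tool_rot: [[-0.001, 1.0, -0.006], [1.0, 0.001, 0.006], [0.006, -0.006, -1.0]]
ft_force: [0.5, 1.2, -0.6]
grip_width: 0.0859
gripper_force: 0.0
```

Run:
```python
from h import *
print(rim('wrist',.530,-.298,.078,.034))
s=env.observe();print(s['time_s'],s['position'],s['ft_force'],s['grip_width'])
```

```text
(998, array([ 0.5293, -0.2982]), 0.03527407720685005, array([ 0.5292, -0.2982]), array([0.0695, 0.0701]), np.float64(0.07674395330874595))
21.675 [ 0.5305 -0.2972  0.2112] [0.0168 1.2762 0.9553] 0.08587506218519789
```

cmd (.5297,-.2985,.2113); descend 0.1535 → .0578.

move_arm --plan "-0.0005 0 0.055 0 0 0 0.0854;0 0 0.055 0 0 0 0.0854;0 0 0.035 0 0 0 0.0854;0 0 0.0085 0 0 0 0.0854;0 0 0 0 0 0 0.0854;0 0 0 0 0 0 0.05;0 0 0 0 0 0 0.05;0 0 0 0 0 0 0.05;0 0 0 0 0 0 0.05;0 0 0 0 0 0 0.05"

```text
time_s: 22.92
position: [0.5309, -0.2993, 0.0607]
tool_rot: [[-0.0, 1.0, 0.003], [1.0, 0.0, -0.002], [-0.002, 0.003, -1.0]]
ft_force: [-0.6, 0.6, 7.0]
grip_width: 0.0665
gripper_force: 32.5
```

move_arm --plan "0 0 -0.055 0 0 0 0.05;0 0 -0.055 0 0 0 0.05;0 0 -0.055 0 0 0 0.05;0 0 -0.055 0 0 0 0.05;0.0581 0.0002 0 0 0 0 0.05;0.0581 0.0002 0 0 0 0 0.05;0.0581 0.0002 0 0 0 0 0.05;0.0581 0.0002 0 0 0 0 0.05;0.0581 0.0002 0 0 0 0 0.05;0.0581 0.0002 0 0 0 0 0.05;0.0581 0.0002 0 0 0 0 0.05;0.0581 0.0002 0 0 0 0 0.05" --grip_force 40

```text
time_s: 24.42
position: [0.5312, 0.168, 0.2798]
tool_rot: [[-0.0, 1.0, 0.002], [1.0, 0.0, 0.0], [0.0, 0.002, -1.0]]
ft_force: [2.0, -0.5, -1.2]
grip_width: 0.066
gripper_force: 46.0
```

move_arm --plan "0.0581 0.0002 0 0 0 0 0.05;0.0581 0.0002 0 0 0 0 0.05;0.0581 0.0002 0 0 0 0 0.05;0.0581 0.0002 0 0 0 0 0.05;0 0 0 0 0 0 0.05;0 0 0.05 0 0 0 0.05;0 0 0.05 0 0 0 0.05;0 0 0.03 0 0 0 0.05;0 0 0.008 0 0 0 0.05;0 0 0.002 0 0 0 0.05;0 0 0 0 0 0 0.05;0 0 0 0 0 0 0.05"

```text
time_s: 25.92
position: [0.5327, 0.3986, 0.1396]
tool_rot: [[-0.0, 1.0, 0.002], [1.0, 0.0, 0.001], [0.001, 0.002, -1.0]]
ft_force: [0.8, -1.7, -1.0]
grip_width: 0.0665
gripper_force: 46.0
```

move_arm --plan "0 0 0.001 0 0 0 0.05;0 0 0.001 0 0 0 0.05;0 0 0.001 0 0 0 0.05;0 0 0.001 0 0 0 0.05;0 0 0.001 0 0 0 0.05;0 0 0 0 0 0 0.05;0 0 0 0 0 0 0.05"

```text
time_s: 26.8
position: [0.5327, 0.3985, 0.1338]
tool_rot: [[-0.0, 1.0, 0.001], [1.0, 0.0, 0.0], [0.0, 0.001, -1.0]]
ft_force: [2.2, -0.6, 5.2]
grip_width: 0.0663
gripper_force: 46.6
```

move_arm --plan "0 0 0.001 0 0 0 0.05;0 0 0 0 0 0 0.05;0 0 0.0005 0 0 0 0.05;0 0 0 0 0 0 0.05;0 0 0 0 0 0 0.05"

```text
time_s: 27.42
position: [0.5328, 0.3986, 0.1328]
tool_rot: [[-0.0, 1.0, 0.002], [1.0, 0.0, 0.001], [0.001, 0.002, -1.0]]
ft_force: [1.7, -0.2, 8.3]
grip_width: 0.0661
gripper_force: 46.8
```

move_arm --plan "0 0 0.0008 0 0 0 0.05;0 0 0 0 0 0 0.05;0 0 0 0 0 0 0.05"

```text
time_s: 27.8
position: [0.5328, 0.3986, 0.1321]
tool_rot: [[-0.0, 1.0, 0.002], [1.0, 0.0, 0.001], [0.001, 0.002, -1.0]]
ft_force: [2.2, -0.5, 8.7]
grip_width: 0.0663
gripper_force: 46.9
```

move_arm --plan "0 0 0 0 0 0 0.0854;0 0 0 0 0 0 0.0854;0 0 0 0 0 0 0.0854;0 0 -0.02 0 0 0 0.0854;0 0 -0.055 0 0 0 0.0854;0 0 -0.055 0 0 0 0.0854;-0.058 -0.0132 0 0 0 0 0.0854;-0.058 -0.0132 0 0 0 0 0.0854;0 0 0 0 0 0 0.0854;0 0 0 0 0 0 0.0854" --grip_force 30

```text
time_s: 29.05
position: [0.5061, 0.2828, 0.2612]
tool_rot: [[-0.0, 1.0, 0.0], [1.0, 0.0, 0.0], [0.0, 0.0, -1.0]]
ft_force: [0.5, 0.9, -1.0]
grip_width: 0.0855
gripper_force: 0.0
```

Run:
```python
from h import *
print(rim('wrist',.533,.3985,.150,.034))
print(rim('wrist',.513,.302,.080,.027))
s=env.observe();print(s['time_s'],s['position'],s['ft_force'],s['grip_width'])
```

```text
(1513, array([0.5319, 0.3994]), 0.035391952842473984, array([0.5322, 0.3981]), array([0.0669, 0.0699]), np.float64(0.14850376993004147))
(570, array([0.5134, 0.3017]), 0.028417138382792473, array([0.5133, 0.3019]), array([0.0553, 0.0553]), np.float64(0.07883044448212535))
29.15 [0.5062 0.2834 0.2608] [-0.0676  0.0105  0.2545] 0.08516246751007553
```

move_arm --plan "-0.058 -0.0132 0 0 0 0 0.08;-0.058 -0.0132 0 0 0 0 0.08;-0.058 -0.0132 0 0 0 0 0.08;0 0 0.05 0 0 0 0.08;0 0 0 0 0 0 0.08;0 0 0 0 0 0 0.08"

```text
time_s: 29.9
position: [0.4674, 0.1093, 0.2123]
tool_rot: [[-0.002, 1.0, 0.002], [1.0, 0.002, 0.0], [0.0, 0.002, -1.0]]
ft_force: [-0.2, -0.7, -0.1]
grip_width: 0.0801
gripper_force: 0.0
```

Run:
```python
from h import *
print(rim('wrist',.466,.1085,.066,.027))
s=env.observe();print(s['time_s'],s['position'],s['ft_force'],s['grip_width'])
```

```text
(700, array([0.4647, 0.1097]), 0.028475619852542877, array([0.4647, 0.1095]), array([0.0564, 0.0555]), np.float64(0.06483787679582192))
29.95 [0.4674 0.1093 0.2125] [-0.2433  0.024  -0.3994] 0.07999595354020167
```

move_arm --plan "0 0 0.055 0 0 0 0.08;0 0 0.055 0 0 0 0.08;0 0 0.04 0 0 0 0.08;0 0 0.0115 0 0 0 0.08;0 0 0 0 0 0 0.08;0 0 0 0 0 0 0.04;0 0 0 0 0 0 0.04;0 0 0 0 0 0 0.04;0 0 0 0 0 0 0.04;0 0 0 0 0 0 0.04;0 0 0 0 0 0 0.04"

```text
time_s: 31.32
position: [0.4672, 0.1085, 0.0512]
tool_rot: [[-0.0, 1.0, 0.003], [1.0, 0.0, -0.0], [-0.0, 0.003, -1.0]]
ft_force: [-0.9, 0.4, 6.9]
grip_width: 0.0532
gripper_force: 30.2
```

move_arm --plan "0 0 -0.05 0 0 0 0.04;0 0 -0.05 0 0 0 0.04;0 0 -0.05 0 0 0 0.04;0.048 0.012 0 0 0 0 0.04;0.048 0.012 0 0 0 0 0.04;0.048 0.012 0 0 0 0 0.04;0.0481 0.012 0 0 0 0 0.04;0 0 0 0 0 0 0.04;0 0 0.05 0 0 0 0.04;0 0 0.05 0 0 0 0.04;0 0 0.01 0 0 0 0.04;0 0 0 0 0 0 0.04" --grip_force 40

```text
time_s: 32.83
position: [0.5148, 0.3003, 0.0908]
tool_rot: [[0.0, 1.0, 0.001], [1.0, -0.0, 0.0], [0.0, 0.001, -1.0]]
ft_force: [-0.1, -0.1, -0.8]
grip_width: 0.053
gripper_force: 43.2
```

move_arm --plan "0 0 0.001 0 0 0 0.04;0 0 0.001 0 0 0 0.04;0 0 0.001 0 0 0 0.04;0 0 0.001 0 0 0 0.04;0 0 0 0 0 0 0.04;0 0 0 0 0 0 0.04"

```text
time_s: 33.58
position: [0.5146, 0.3006, 0.0859]
tool_rot: [[-0.0, 1.0, 0.001], [1.0, 0.0, 0.0], [0.0, 0.001, -1.0]]
ft_force: [0.1, -0.9, 5.0]
grip_width: 0.0527
gripper_force: 43.7
```

move_arm --plan "0 0 0.001 0 0 0 0.04;0 0 0 0 0 0 0.04;0 0 0.0005 0 0 0 0.04;0 0 0 0 0 0 0.04;0 0 0 0 0 0 0.04"

```text
time_s: 34.2
position: [0.5147, 0.3006, 0.0848]
tool_rot: [[-0.0, 1.0, 0.001], [1.0, 0.0, 0.0], [0.0, 0.001, -1.0]]
ft_force: [-1.1, -1.4, 8.0]
grip_width: 0.0527
gripper_force: 44.0
```

move_arm --plan "0 0 0.0008 0 0 0 0.04;0 0 0 0 0 0 0.04;0 0 0 0 0 0 0.04"

```text
time_s: 34.58
position: [0.5147, 0.3007, 0.0843]
tool_rot: [[-0.0, 1.0, 0.002], [1.0, 0.0, 0.0], [0.0, 0.002, -1.0]]
ft_force: [-1.5, -1.3, 10.1]
grip_width: 0.0526
gripper_force: 44.2
```

move_arm --plan "0 0 0 0 0 0 0.08;0 0 0 0 0 0 0.08;0 0 0 0 0 0 0.08;0 0 -0.02 0 0 0 0.08;0 0 -0.05 0 0 0 0.08;0 0 -0.05 0 0 0 0.08;0 0 -0.05 0 0 0 0.08;-0.0512 0.0184 0 0 0 0 0.08;-0.0512 0.0184 0 0 0 0 0.08;0 0 0 0 0 0 0.08" --grip_force 30

```text
time_s: 35.83
position: [0.5522, 0.1952, 0.2529]
tool_rot: [[0.004, 1.0, -0.0], [1.0, -0.004, -0.001], [-0.001, -0.0, -1.0]]
ft_force: [-0.4, -0.1, 0.8]
grip_width: 0.0804
gripper_force: 0.0
```

Run:
```python
from h import *
print(rim('wrist',.533,.3985,.150,.034))
print(rim('wrist',.513,.302,.100,.027))
s=env.observe();print(s['time_s'],s['position'],s['ft_force'],s['grip_width'])
```

```text
(0, None)
(873, array([0.5122, 0.3014]), 0.028482170775532722, array([0.5126, 0.3012]), array([0.0562, 0.0559]), np.float64(0.09834371431448764))
35.925 [0.5511 0.198  0.253 ] [-0.1854  0.8184 -0.4207] 0.08016619584381375
```

move_arm --plan "-0.0512 0.0184 0 0 0 0 0.08;-0.0512 0.0184 0 0 0 0 0.08;-0.0512 0.0184 0 0 0 0 0.08;-0.0512 0.0184 0 0 0 0 0.08;-0.0512 0.0184 0 0 0 0 0.08;-0.0512 0.0184 0 0 0 0 0.08;0 0 0.03 0 0 0 0.08;0 0 0 0 0 0 0.08;0 0 0 0 0 0 0.08"

```text
time_s: 37.05
position: [0.662, -0.1076, 0.2245]
tool_rot: [[-0.002, 1.0, 0.001], [1.0, 0.002, -0.0], [-0.0, 0.001, -1.0]]
ft_force: [0.1, 0.0, 1.0]
grip_width: 0.0798
gripper_force: 0.0
```

Run:
```python
from h import *
print(rim('wrist',.661,-.109,.066,.027))
s=env.observe();print(s['time_s'],s['position'],s['ft_force'],s['grip_width'])
```

```text
(643, array([ 0.6608, -0.1086]), 0.028480062261223793, array([ 0.6613, -0.1083]), array([0.0556, 0.0553]), np.float64(0.06483836882775477))
37.1 [ 0.6621 -0.1077  0.2248] [ 0.1978  0.4446 -0.1908] 0.07984803334537835
```

move_arm --plan "0 0 0.055 0 0 0 0.08;0 0 0.055 0 0 0 0.08;0 0 0.05 0 0 0 0.08;0 0 0.0137 0 0 0 0.08;0 0 0 0 0 0 0.08;0 0 0 0 0 0 0.04;0 0 0 0 0 0 0.04;0 0 0 0 0 0 0.04;0 0 0 0 0 0 0.04;0 0 0 0 0 0 0.04;0 0 0 0 0 0 0.04"

```text
time_s: 38.48
position: [0.6626, -0.1093, 0.0522]
tool_rot: [[-0.0, 1.0, 0.004], [1.0, 0.0, -0.001], [-0.001, 0.004, -1.0]]
ft_force: [-1.3, 0.0, 6.3]
grip_width: 0.0536
gripper_force: 31.0
```

move_arm --plan "0 0 -0.05 0 0 0 0.04;0 0 -0.05 0 0 0 0.04;0 0 -0.05 0 0 0 0.04;0 0 -0.04 0 0 0 0.04;0.0512 -0.0184 0 0 0 0 0.04;0.0512 -0.0184 0 0 0 0 0.04;0.0512 -0.0184 0 0 0 0 0.04;0.0512 -0.0184 0 0 0 0 0.04;0.0512 -0.0184 0 0 0 0 0.04;0.0512 -0.0184 0 0 0 0 0.04;0.0512 -0.0184 0 0 0 0 0.04;0.0512 -0.0184 0 0 0 0 0.04" --grip_force 40

```text
time_s: 39.98
position: [0.5136, 0.3022, 0.2411]
tool_rot: [[-0.0, 1.0, 0.002], [1.0, 0.0, 0.001], [0.001, 0.002, -1.0]]
ft_force: [2.1, 0.3, -0.7]
grip_width: 0.0528
gripper_force: 42.2
```

move_arm --plan "0 0 0 0 0 0 0.04;0 0 0.05 0 0 0 0.04;0 0 0.05 0 0 0 0.04;0 0 0.025 0 0 0 0.04;0 0 0.004 0 0 0 0.04;0 0 0 0 0 0 0.04;0 0 0.001 0 0 0 0.04;0 0 0.001 0 0 0 0.04;0 0 0.001 0 0 0 0.04;0 0 0.001 0 0 0 0.04;0 0 0 0 0 0 0.04;0 0 0 0 0 0 0.04"

```text
time_s: 41.48
position: [0.5144, 0.3006, 0.1067]
tool_rot: [[-0.0, 1.0, 0.0], [1.0, 0.0, 0.0], [0.0, 0.0, -1.0]]
ft_force: [-0.4, 0.2, 3.0]
grip_width: 0.0524
gripper_force: 42.5
```

move_arm --plan "0 0 0.001 0 0 0 0.04;0 0 0 0 0 0 0.04;0 0 0.001 0 0 0 0.04;0 0 0 0 0 0 0.04;0 0 0 0 0 0 0.04"

```text
time_s: 42.1
position: [0.5145, 0.3007, 0.1051]
tool_rot: [[-0.0, 1.0, 0.001], [1.0, 0.0, 0.0], [0.0, 0.001, -1.0]]
ft_force: [-1.6, -0.1, 8.0]
grip_width: 0.0526
gripper_force: 42.9
```

move_arm --plan "0 0 0.001 0 0 0 0.04;0 0 0 0 0 0 0.04;0 0 0 0 0 0 0.04"

```text
time_s: 42.48
position: [0.5146, 0.3007, 0.1044]
tool_rot: [[-0.0, 1.0, 0.001], [1.0, 0.0, 0.001], [0.001, 0.001, -1.0]]
ft_force: [-3.0, -0.1, 10.1]
grip_width: 0.053
gripper_force: 43.1
```

move_arm --plan "0 0 0 0 0 0 0.08;0 0 0 0 0 0 0.08;0 0 0 0 0 0 0.08;0 0 -0.02 0 0 0 0.08;0 0 -0.05 0 0 0 0.08;0 0 -0.05 0 0 0 0.08;0 0 -0.03 0 0 0 0.08;-0.052 0.0222 0 0 0 0 0.06;-0.052 0.0222 0 0 0 0 0.06;0 0 0 0 0 0 0.06" --grip_force 30

```text
time_s: 43.72
position: [0.56, 0.1934, 0.2531]
tool_rot: [[0.004, 1.0, -0.0], [1.0, -0.004, -0.001], [-0.001, -0.0, -1.0]]
ft_force: [-0.3, 0.7, 0.1]
grip_width: 0.0598
gripper_force: 0.0
```

```bash
cat >> h.py <<'E'
def lid(c,x,y,r):
    cal=viewer.calibration(c);im,d=snap(c,None);P=cloud(cal,d);o=[]
    for zl,zh,R in((.011,.024,r+.025),(.029,.043,r+.012)):
        q=P[(np.hypot(P[...,0]-x,P[...,1]-y)<R)&(P[...,2]>zl)&(P[...,2]<zh)&(d>0)]
        if len(q)<5: o.append(len(q));continue
        b=cv2.minAreaRect(q[:,:2].astype(np.float32));o+=[len(q),np.array(b[0]),np.array(b[1]),np.median(q[:,2])]
    return o
E
python3 - <<'E'
from h import *
print(rim('wrist',.513,.302,.118,.027))
s=env.observe();print(s['time_s'],s['position'],s['ft_force'],s['grip_width'])
im,d=snap('top','top1');cal=viewer.calibration('top')
for n in('large_lid','small_lid'):
    print(n,[([round(x) for x in r['extent']],round(r['conf'],2),ray(cal,r['extent'][:2],.018)[:2]) for r in recognise('top',n)[:3]],[(round(r['conf'],2),ray(cal,r['pixel'],0)[:2]) for r in pinpoint('top',n)[:3]])
print(lid('top',.646,.005,.03));print(lid('top',.501,-.397,.037))
E
```

```text
(1074, array([0.512 , 0.3013]), 0.02849651873111725, array([0.5121, 0.3012]), array([0.0556, 0.0554]), np.float64(0.11751510688754685))
43.775 [0.5592 0.1952 0.2532] [-0.0552  1.0601  0.6572] 0.059792323215777786
large_lid [([370, 210, 24, 20], 0.91, array([ 0.5035, -0.3976]))] [(0.67, array([ 0.5011, -0.3918]))]
small_lid [([246, 171, 18, 14], 0.73, array([0.6339, 0.0043])), ([370, 210, 19, 21], 0.38, array([ 0.5025, -0.3972]))] [(0.82, array([0.6367, 0.0034]))]
[239, array([0.6492, 0.0101]), array([0.0769, 0.0588]), np.float64(0.01776156218475826), 37, array([0.6424, 0.005 ]), array([0.0207, 0.0192]), np.float64(0.037164940018439355)]
[384, array([ 0.5041, -0.4077]), array([0.1002, 0.072 ]), np.float64(0.017747906556873), 42, array([ 0.5025, -0.3938]), array([0.0215, 0.019 ]), np.float64(0.03614394909539675)]
```

move_arm --plan "-0.0483 0.0209 0 0 0 0 0.06;-0.0483 0.0209 0 0 0 0 0.06;-0.0483 0.0209 0 0 0 0 0.06;-0.0483 0.0209 0 0 0 0 0.06;0 0 0.04 0 0 0 0.06;0 0 0 0 0 0 0.06;0 0 0 0 0 0 0.06"

```text
time_s: 45.0
position: [0.6427, 0.0042, 0.2151]
tool_rot: [[-0.002, 1.0, 0.002], [1.0, 0.002, -0.0], [-0.0, 0.002, -1.0]]
ft_force: [0.5, -0.6, 0.5]
grip_width: 0.0601
gripper_force: 0.0
```

Run:
```python
from h import *
s=env.observe();print(s['time_s'],s['position'],s['ft_force'],s['grip_width'])
snap('wrist','w5')
print(lid('wrist',.642,.004,.03))
```

```text
45.0 [0.6427 0.0042 0.2151] [ 0.4853 -0.6052  0.5091] 0.06008832285328818
[1986, array([0.6493, 0.0118]), array([0.0791, 0.0601]), np.float64(0.016939432902762383), 323, array([0.6417, 0.0071]), array([0.0207, 0.0209]), np.float64(0.03607590993035736)]
```

View pics/w5.png

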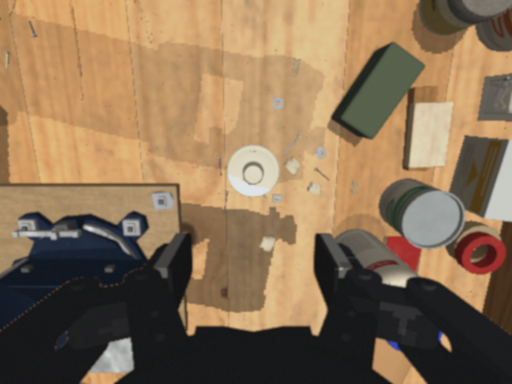

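The wrist view shows the small lid with its knob at (253,172), which corresponds to world (0.642, 0.0055). I descend on the knob.

move_arm --plan "0.0025 0 0.055 0 0 0 0.05;0 0 0.055 0 0 0 0.05;0 0 0.05 0 0 0 0.05;0 0 0.022 0 0 0 0.05;0 0 0.0095 0 0 0 0.05;0 0 0 0 0 0 0.05;0 0 0 0 0 0 0.01;0 0 0 0 0 0 0.01;0 0 0 0 0 0 0.01;0 0 0 0 0 0 0.01;0 0 0 0 0 0 0.01;0 0 0 0 0 0 0.01"

```text
time_s: 46.6
position: [0.6431, 0.0058, 0.0235]
tool_rot: [[-0.0, 1.0, 0.002], [1.0, 0.0, -0.0], [-0.0, 0.002, -1.0]]
ft_force: [0.1, 0.5, 6.1]
grip_width: 0.0206
gripper_force: 29.2
```

move_arm --plan "0 0 -0.06 0 0 0 0.01;0 0 -0.06 0 0 0 0.01;0 0 -0.06 0 0 0 0.01;0.049 -0.0213 0 0 0 0 0.01;0.049 -0.0213 0 0 0 0 0.01;0.049 -0.0213 0 0 0 0 0.01;0.049 -0.0213 0 0 0 0 0.01;0.049 -0.0213 0 0 0 0 0.01;0.049 -0.0213 0 0 0 0 0.01;0 0 0 0 0 0 0.01;0 0 0 0 0 0 0.01" --grip_force 40

```text
time_s: 47.98
position: [0.5146, 0.2996, 0.2022]
tool_rot: [[-0.0, 1.0, 0.0], [1.0, 0.0, -0.0], [-0.0, 0.0, -1.0]]
ft_force: [0.1, -0.0, 0.1]
grip_width: 0.0204
gripper_force: 39.3
```

Run:
```python
from h import *
s=env.observe();print(s['time_s'],s['position'],s['ft_force'],s['grip_width'])
snap('wrist','w6')
```

```text
47.975 [0.5146 0.2996 0.2022] [ 0.051  -0.015   0.1309] 0.02042482447222502
```

View pics/w6.png

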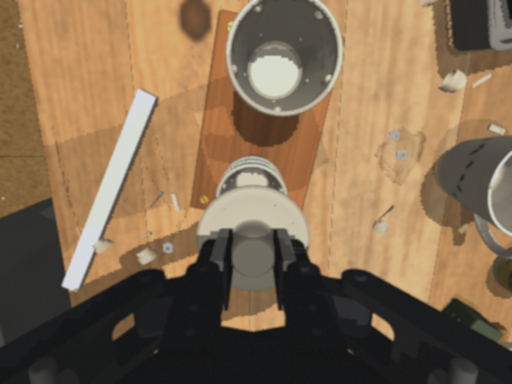

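The lid hangs level above the small stack: the lid is at (253,240) and the cup rim at (252,180). I lower it.

move_arm --plan "0 0 0.04 0 0 0 0.01;0 0 0.016 0 0 0 0.01;0 0 0 0 0 0 0.01;0 0 0.002 0 0 0 0.01;0 0 0.002 0 0 0 0.01;0 0 0.002 0 0 0 0.01;0 0 0.002 0 0 0 0.01;0 0 0 0 0 0 0.01;0 0 0 0 0 0 0.01"

```text
time_s: 49.15
position: [0.5145, 0.2999, 0.1381]
tool_rot: [[-0.0, 1.0, 0.0], [1.0, 0.0, 0.0], [0.0, 0.0, -1.0]]
ft_force: [0.3, -0.4, 0.0]
grip_width: 0.0197
gripper_force: 39.3
```

move_arm --plan "0 0 0.002 0 0 0 0.01;0 0 0.002 0 0 0 0.01;0 0 0.002 0 0 0 0.01;0 0 0.001 0 0 0 0.01;0 0 0.001 0 0 0 0.01;0 0 0 0 0 0 0.01;0 0 0 0 0 0 0.01"

```text
time_s: 50.02
position: [0.5146, 0.2999, 0.1301]
tool_rot: [[-0.0, 1.0, 0.0], [1.0, 0.0, 0.0], [0.0, 0.0, -1.0]]
ft_force: [-0.3, -0.2, 0.5]
grip_width: 0.0201
gripper_force: 39.4
```

move_arm --plan "0 0 0.001 0 0 0 0.01;0 0 0 0 0 0 0.01;0 0 0.001 0 0 0 0.01;0 0 0 0 0 0 0.01;0 0 0.001 0 0 0 0.01;0 0 0 0 0 0 0.01;0 0 0 0 0 0 0.01"

```text
time_s: 50.9
position: [0.5146, 0.3001, 0.1277]
tool_rot: [[-0.0, 1.0, 0.001], [1.0, 0.0, 0.001], [0.001, 0.001, -1.0]]
ft_force: [-0.8, 0.4, 7.6]
grip_width: 0.0202
gripper_force: 40.2
```

move_arm --plan "0 0 0.0008 0 0 0 0.01;0 0 0 0 0 0 0.01;0 0 0.0005 0 0 0 0.01;0 0 0 0 0 0 0.01;0 0 0 0 0 0 0.01"

```text
time_s: 51.52
position: [0.5148, 0.3001, 0.1269]
tool_rot: [[-0.0, 1.0, 0.002], [1.0, 0.0, 0.001], [0.001, 0.002, -1.0]]
ft_force: [-1.8, 0.5, 11.1]
grip_width: 0.0198
gripper_force: 40.5
```

move_arm --plan "0 0 0.0006 0 0 0 0.01;0 0 0 0 0 0 0.01;0 0 0 0 0 0 0.01;0 0 0 0 0 0 0.01"

```text
time_s: 52.02
position: [0.5148, 0.3001, 0.1264]
tool_rot: [[-0.0, 1.0, 0.002], [1.0, 0.0, 0.001], [0.001, 0.002, -1.0]]
ft_force: [-2.3, -0.0, 11.5]
grip_width: 0.0203
gripper_force: 40.6
```

move_arm --plan "0 0 0 0 0 0 0.05;0 0 0 0 0 0 0.05;0 0 0 0 0 0 0.05;0 0 -0.03 0 0 0 0.05;0 0 -0.05 0 0 0 0.05;0 0 -0.05 0 0 0 0.05;-0.055 0 0 0 0 0 0.05;-0.055 0 0 0 0 0 0.05;0 0 0 0 0 0 0.05" --grip_force 30

```text
time_s: 53.15
position: [0.5147, 0.1871, 0.2552]
tool_rot: [[0.004, 1.0, -0.0], [1.0, -0.004, -0.001], [-0.001, -0.0, -1.0]]
ft_force: [0.1, 0.3, 0.8]
grip_width: 0.0502
gripper_force: 0.0
```

```bash
cat >> h.py <<'E'
def lidcheck(x,y,r,z,name):
    cal=viewer.calibration('wrist');im,d=snap('wrist',name);P=cloud(cal,d)
    e=np.hypot(P[...,0]-x,P[...,1]-y)
    q=P[(e<r)&(e>.014)&(abs(P[...,2]-z)<.012)&(d>0)]
    A=np.c_[q[:,0]-x,q[:,1]-y,np.ones(len(q))]
    for _ in range(5):
        c=np.linalg.lstsq(A,q[:,2],rcond=None)[0];k=abs(A@c-q[:,2])<.0025
        A,q=A[k],q[k]
    k=P[(e<.008)&(P[...,2]>z+.012)]
    print('flange slope,z',c,len(q),'centre',cv2.minEnclosingCircle(q[:,:2].astype(np.float32)),'knob z',np.median(k[:,2]),len(k))
E
python3 - <<'E'
from h import *
s=env.observe();print(s['time_s'],s['position'],s['ft_force'],s['grip_width'])
lidcheck(.5121,.3012,.029,.121,'w7')
im,d=snap('scene','scene1')
cv2.imwrite('pics/scene1c.png',cv2.resize(cv2.imread('pics/scene1.png')[70:190,150:310],None,fx=5,fy=5,interpolation=cv2.INTER_CUBIC))
E
```

```text
53.15 [0.5147 0.1871 0.2552] [0.0983 0.2901 0.821 ] 0.05023689478892959
flange slope,z [0.0062 0.0072 0.1206] 3083 centre ((0.5121006369590759, 0.3012145161628723), 0.029003359377384186) knob z 0.140021002670622 354
```

View pics/scene1c.png

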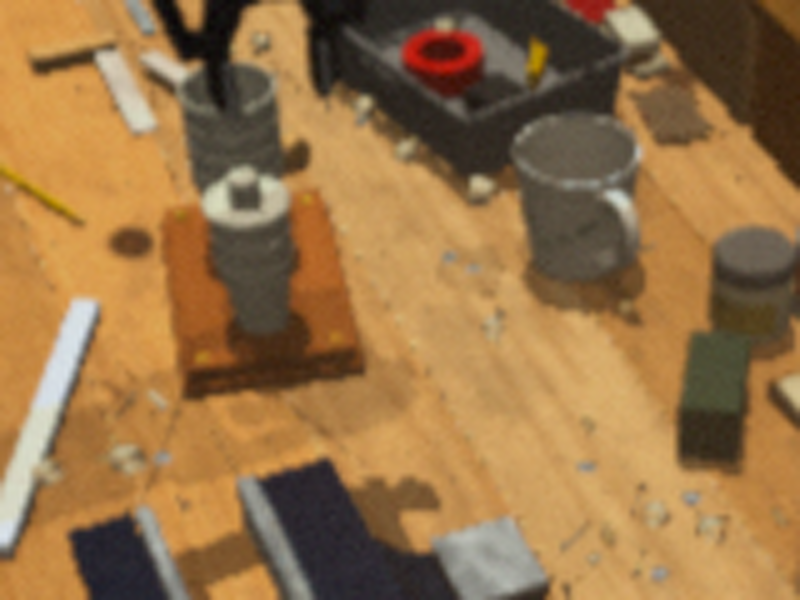

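The scene crop shows the small lid level at (245,200) on the small stack. The flange height measures 0.1206 against 0.1209 expected, so it is seated. Next is the large lid.

move_arm --plan "-0.0583 -0.0012 0 0 0 0 0.05;-0.0583 -0.0012 0 0 0 0 0.05;-0.0583 -0.0012 0 0 0 0 0.05;-0.0583 -0.0012 0 0 0 0 0.05;-0.0583 -0.0012 0 0 0 0 0.05;-0.0583 -0.0012 0 0 0 0 0.05;-0.0583 -0.0012 0 0 0 0 0.05;-0.0583 -0.0012 0 0 0 0 0.05;-0.0583 -0.0012 0 0 0 0 0.05;-0.0583 -0.0012 0 0 0 0 0.05;0 0 0 0 0 0 0.05;0 0 0 0 0 0 0.05"

```text
time_s: 54.75
position: [0.5035, -0.392, 0.2547]
tool_rot: [[-0.002, 1.0, -0.0], [1.0, 0.002, 0.001], [0.001, -0.0, -1.0]]
ft_force: [0.5, 0.5, -0.0]
grip_width: 0.0501
gripper_force: 0.0
```

Run:
```python
from h import *
s=env.observe();print(s['time_s'],s['position'],s['ft_force'],s['grip_width'])
im,d=snap('wrist','w8');cal=viewer.calibration('wrist')
for n in('large_lid',):
    print(n,[([round(x) for x in r['extent']],round(r['conf'],2),ray(cal,r['extent'][:2],.018)[:2]) for r in recognise('wrist',n)[:3]])
print(lid('wrist',.502,-.394,.037))
```

```text
54.75 [ 0.5035 -0.392   0.2547] [ 0.5222  0.49   -0.0405] 0.05008477778010326
large_lid [([252, 169, 62, 56], 0.64, array([ 0.5015, -0.3928]))]
[2438, array([ 0.5002, -0.3981]), array([0.1137, 0.0742]), np.float64(0.016934069729094232), 262, array([ 0.5022, -0.3929]), array([0.0212, 0.0212]), np.float64(0.03620177668608397)]
```

View pics/w8.png

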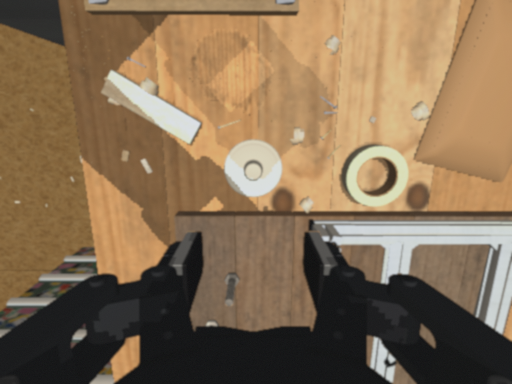

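The large lid is at (253,168) with its knob at about (0.502, -0.393). A board or frame begins at row 212, so I check its position and height before descending.

Run:
```python
from h import *
for c in('wrist','top'):
    cal=viewer.calibration(c);im,d=snap(c);P=cloud(cal,d)
    for y in np.arange(-.42,-.56,-.01):
        m=(abs(P[...,1]-y)<.005)&(abs(P[...,0]-.51)<.09)&(d>0)&(P[...,2]<.16)
        print(c,round(y,2),m.sum(),np.percentile(P[m][:,2],[50,98]) if m.sum() else '',end='; ')
    print()
```

```text
wrist -0.42 899 [-0.0004  0.0184]; wrist -0.43 829 [-0.0007  0.0176]; wrist -0.44 948 [-0.0008  0.0155]; wrist -0.45 1646 [0.0008 0.0238]; wrist -0.46 1359 [0.0241 0.0847]; wrist -0.47 849 [0.0237 0.0278]; wrist -0.48 710 [0.0236 0.0251]; wrist -0.49 694 [0.0235 0.0253]; wrist -0.5 687 [0.0236 0.025 ]; wrist -0.51 676 [0.0237 0.025 ]; wrist -0.52 634 [0.0235 0.025 ]; wrist -0.53 668 [0.0235 0.0253]; wrist -0.54 874 [0.024  0.0802]; wrist -0.55 628 [0.0235 0.0795]; wrist -0.56 636 [0.0235 0.0251]; 
top -0.42 87 [0.0014 0.0208]; top -0.43 81 [0.0002 0.0207]; top -0.44 85 [0.0006 0.0167]; top -0.45 90 [0.0017 0.0217]; top -0.46 159 [0.027  0.0908]; top -0.47 38 [0.0249 0.09  ]; top -0.48 11 [0.025 0.076]; top -0.49 5 [0.0238 0.0285]; top -0.5 0 ; top -0.51 0 ; top -0.52 0 ; top -0.53 0 ; top -0.54 11 [0.0636 0.0843]; top -0.55 23 [0.0254 0.0808]; top -0.56 38 [0.0243 0.0291];
```

move_arm --plan "0 0 0.06 0 0 0 0.05;0 0 0.06 0 0 0 0.05;0 0 0.06 0 0 0 0.05;0 0 0.04 0 0 0 0.05;0 0 0.0131 0 0 0 0.05;0 0 0 0 0 0 0.05;0 0 0 0 0 0 0.01;0 0 0 0 0 0 0.01;0 0 0 0 0 0 0.01;0 0 0 0 0 0 0.01;0 0 0 0 0 0 0.01;0 0 0 0 0 0 0.01"

```text
time_s: 56.5
position: [0.5034, -0.3938, 0.024]
tool_rot: [[-0.0, 1.0, 0.002], [1.0, 0.0, -0.002], [-0.002, 0.002, -1.0]]
ft_force: [-0.4, 0.9, 5.5]
grip_width: 0.0207
gripper_force: 29.2
```

move_arm --plan "0 0 -0.06 0 0 0 0.01;0 0 -0.06 0 0 0 0.01;0 0 -0.06 0 0 0 0.01;0 0 -0.06 0 0 0 0.01;0.0609 0.0023 0 0 0 0 0.01;0.0609 0.0023 0 0 0 0 0.01;0.0609 0.0023 0 0 0 0 0.01;0.0609 0.0023 0 0 0 0 0.01;0.0609 0.0023 0 0 0 0 0.01;0.0609 0.0023 0 0 0 0 0.01;0.0609 0.0023 0 0 0 0 0.01;0.0609 0.0023 0 0 0 0 0.01" --grip_force 40

```text
time_s: 58.0
position: [0.5206, 0.096, 0.2629]
tool_rot: [[-0.0, 1.0, 0.002], [1.0, 0.0, -0.0], [-0.0, 0.002, -1.0]]
ft_force: [0.9, -0.5, -0.1]
grip_width: 0.02
gripper_force: 39.3
```

move_arm --plan "0.0609 0.0023 0 0 0 0 0.01;0.0609 0.0023 0 0 0 0 0.01;0.0609 0.0023 0 0 0 0 0.01;0.0609 0.0023 0 0 0 0 0.01;0.0609 0.0023 0 0 0 0 0.01;0 0 0 0 0 0 0.01;0 0 0 0 0 0 0.01;0 0 0.05 0 0 0 0.01;0 0 0.0345 0 0 0 0.01;0 0 0 0 0 0 0.01;0 0 0 0 0 0 0.01"

```text
time_s: 59.38
position: [0.5333, 0.3982, 0.1799]
tool_rot: [[0.001, 1.0, 0.003], [1.0, -0.001, 0.001], [0.001, 0.003, -1.0]]
ft_force: [-0.4, 0.7, -0.8]
grip_width: 0.0198
gripper_force: 39.5
```

move_arm --plan "0 0 0.002 0 0 0 0.01;0 0 0.002 0 0 0 0.01;0 0 0.002 0 0 0 0.01;0 0 0.002 0 0 0 0.01;0 0 0 0 0 0 0.01;0 0 0 0 0 0 0.01"

```text
time_s: 60.12
position: [0.5324, 0.3986, 0.1695]
tool_rot: [[-0.0, 1.0, 0.0], [1.0, 0.0, 0.0], [0.0, 0.0, -1.0]]
ft_force: [0.1, 0.1, -0.1]
grip_width: 0.0198
gripper_force: 39.5
```

Entered freely; now down to contact.

move_arm --plan "0 0 0.002 0 0 0 0.01;0 0 0.002 0 0 0 0.01;0 0 0.002 0 0 0 0.01;0 0 0.001 0 0 0 0.01;0 0 0.001 0 0 0 0.01;0 0 0 0 0 0 0.01;0 0 0.001 0 0 0 0.01;0 0 0 0 0 0 0.01;0 0 0 0 0 0 0.01"

```text
time_s: 61.25
position: [0.5325, 0.3986, 0.1608]
tool_rot: [[-0.0, 1.0, 0.001], [1.0, 0.0, 0.0], [0.0, 0.001, -1.0]]
ft_force: [0.9, -0.4, 3.1]
grip_width: 0.0201
gripper_force: 39.7
```

move_arm --plan "0 0 0.001 0 0 0 0.01;0 0 0 0 0 0 0.01;0 0 0.001 0 0 0 0.01;0 0 0 0 0 0 0.01;0 0 0 0 0 0 0.01"

```text
time_s: 61.88
position: [0.5326, 0.3988, 0.1592]
tool_rot: [[-0.0, 1.0, 0.001], [1.0, 0.0, 0.001], [0.001, 0.001, -1.0]]
ft_force: [1.2, 0.8, 6.1]
grip_width: 0.02
gripper_force: 40.1
```

move_arm --plan "0 0 0.001 0 0 0 0.01;0 0 0 0 0 0 0.01;0 0 0.0007 0 0 0 0.01;0 0 0 0 0 0 0.01;0 0 0 0 0 0 0.01"

```text
time_s: 62.5
position: [0.5327, 0.3989, 0.1582]
tool_rot: [[-0.0, 1.0, 0.002], [1.0, 0.0, 0.001], [0.001, 0.002, -1.0]]
ft_force: [-0.2, 0.1, 9.8]
grip_width: 0.0201
gripper_force: 40.5
```

move_arm --plan "0 0 0.0008 0 0 0 0.01;0 0 0 0 0 0 0.01;0 0 0 0 0 0 0.01;0 0 0 0 0 0 0.01"

```text
time_s: 63.0
position: [0.5328, 0.399, 0.1576]
tool_rot: [[-0.0, 1.0, 0.002], [1.0, 0.0, 0.002], [0.002, 0.002, -1.0]]
ft_force: [-1.4, 1.1, 10.8]
grip_width: 0.0203
gripper_force: 40.5
```

move_arm --plan "0 0 0.0004 0 0 0 0.01;0 0 0 0 0 0 0.01;0 0 0 0 0 0 0.01;0 0 0 0 0 0 0.05;0 0 0 0 0 0 0.05;0 0 0 0 0 0 0.05;0 0 -0.04 0 0 0 0.05;0 0 -0.06 0 0 0 0.05;-0.055 0 0 0 0 0 0.05;-0.055 0 0 0 0 0 0.05;0 0 0 0 0 0 0.05;0 0 0 0 0 0 0.05"

```text
time_s: 64.5
position: [0.5324, 0.2888, 0.2556]
tool_rot: [[-0.0, 1.0, -0.0], [1.0, 0.0, 0.0], [0.0, -0.0, -1.0]]
ft_force: [-0.7, -0.3, -0.3]
grip_width: 0.0501
gripper_force: 0.0
```

Run:
```python
from h import *
s=env.observe();print(s['time_s'],s['position'],s['ft_force'],s['grip_width'])
lidcheck(.5319,.3996,.036,.151,'w9')
lidcheck(.5121,.3012,.029,.120,None)
```

```text
64.5 [0.5324 0.2888 0.2556] [-0.6518 -0.3495 -0.3298] 0.05010230637626045
flange slope,z [-0.0019  0.0056  0.1511] 6621 centre ((0.5319399833679199, 0.399601548910141), 0.03606470674276352) knob z 0.17052317565625472 463
flange slope,z [0.006  0.0064 0.1204] 2265 centre ((0.5120977163314819, 0.3011637032032013), 0.029059207066893578) knob z 0.33616212328115813 4364
```

View pics/w9.png

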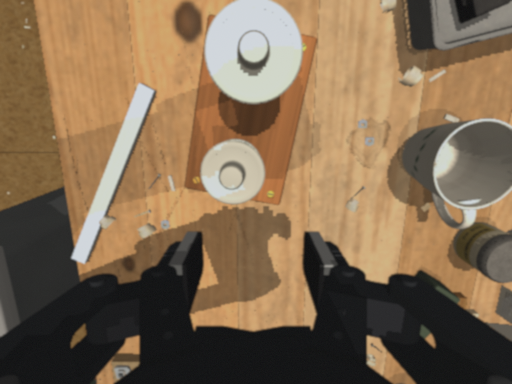

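Both lids lie level in the wrist view, large at (253,48) and small at (232,172), and their flange heights show them seated. The robot touches nothing, so I hand the job in.

```bash
python3 -c "
from rig import env
print(env.close_job())"
```

```text
the job is handed in; nothing more can be done
None
```

The job is handed in (the close call gave no verdict): all five loose cups are nested, about 19–20 mm apart, and both lids are pressed on level and seated, after about 64 s of robot time; the bottle, mug and tape were not touched.

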